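Switch the ball sorter to its other chute

ROBOT

A 6-joint arm with a two-finger parallel gripper is mounted at the origin on the work surface. World frame = base frame: x ahead of the robot, y to its left, z up, the work surface at z = 0. Lengths are in mm, angles in degrees, forces in N, time in s.
With the tool pointing down it reaches from about 300 to 850 mm from the base axis. Payload 4.2 kg.
Tool frame: the origin (TCP) lies at the very end of the fingers, on their centre line; the grasp point (between the pads) lies 19 mm behind it; z points along the fingers, y is the line along which they close (so a half turn about z gives the same grasp; the last joint's range is limited). The gripper opens to 91 mm and grips with 3 to 60 N. Pads are 32 mm wide; open, the fingers measure 118 mm over their backs; the gripper's body (76 mm by 178 mm) begins 60 mm behind the grasp point.
Start: joints at [-69.729, 18.312, 89.639, -0, 72.044, -1.146], TCP at [209.969, -535.31, 213.976] pointing down, gripper open.
Joint ranges: [-177.97, 177.97], [-48.28, 115.42], [12.27, 149.76], [-77.06, 257.06], [2.81, 150.46], [-146.56, 146.56]. Speed limits (degrees/s): [147.25, 147.25, 180, 180, 180, 180].

INTERFACE

Orientations are given as [roll, pitch, yaw] about the fixed x, y, z axes, in that order (R = Rz(yaw) Ry(pitch) Rx(roll)).
In Python, from workcell import * gives the robot as it stands.
- The arm moves only by the tool move_arm, never from a script. Its argument "motion" is a list of rows, each a list of 3 entries, a list of its own where there are three numbers: the finger opening in mm, from 0 to 91.2, then the shift along the world's x, y, z in units of 25 mm (1.0 is 25 mm), then the turn, a rotation vector about the world's x, y, z in units of 4 degrees (1.0 is 4 degrees). In form: [[grip, [x, y, z], [ax, ay, az]], ...]. A call has 1 to 20 rows; each row shifts and turns the commanded pose from where the row before left it; what a row does not reach is not made up. A row lasts 1/12 s, in which the tool goes at most 41.7 mm and 7.16 degrees, less where a joint would pass 70% of its speed; a pose out of reach is approached as far as the arm can. A call with a number of a shift or a turn outside -1 to 1 is refused whole. A call with a gripper value outside its range is refused whole. The fingers move at their own pace and stop on an object; "grip_force" is the grip in N (left out, the last holds). Time passes only in rows, so rows that do not move let the fingers close. It gives the time, the measured TCP pose, the force, the opening and the grip force at its end, in the units of the state.
- state(): the state, without advancing time (a new reading comes with each control period).
- grab_frame(name): name is "side" or "top"; returns the picture (480x640x3 uint8, blue, green, red); there is no depth.
- camera_info(name): a dict with "fx", "fy", "cx", "cy" (pixels), "rvec" (rotation vector, rad) and "tvec" (3), from world to camera coordinates, as OpenCV has them. Camera axes: x right, y down, z forward; pixel columns grow to the right and rows downward; lengths in mm; the calibration is good to about 2 mm. A picture is of the moment at which its call begins. camera_info takes no time and is no camera call.
- job_done(): hands the job in; it is judged then, once.
The state is a dict: "time_s": time; "qpos": joint angles; "qvel": joint speeds; "effort": joint torques, N m; "ee_pos": TCP position; "ee_rot": TCP orientation; "force": force on the tool from outside, world axes, zero at the start; "torque": the same for the moment, N m; "gripper_width": finger opening in mm; "gripper_force": force on a finger pad.
Only numpy, scipy, OpenCV 4.12 (cv2) and the standard library are available. Lean on these libraries where they do the work, as an engineer would, in place of code of your own. Each camera call takes 0.05 s, during which the arm holds its last target. There are 200 camera calls.

TASK

The seesaw gate of the wooden ball sorter is tipped towards one chute: rock it over its pivot, by pressing or pushing it with the fingertips, so that it leads to the other chute. Then push the shutter's tab sideways to the end of its travel, so that all four wooden balls roll by themselves down that other chute into its bin. Do not pick up anything, do not touch the balls, and leave the bottle, tumbler, spool and rosebud where they are.

Things in the scene. Friction and masses are not known exactly. Their poses are not given: they have to be found in the camera images.
- sorter: The fixed wooden ball sorter. Origin on the desk under the middle of the gate; z up, +y to its left along the row right bin - gate - left bin, x away from the robot, up the feed trough. Base board 150 x 540 x 8 mm. Each side has a sloping chute 84 mm wide, from 85 to 160 mm out along y, then a grey bin.
- trough_end (a point): Middle of the feed trough's floor at its lower, gate end, 137 mm above the desk. The trough is 44 mm wide outside, 36 inside, walls 25 mm above its floor, and runs 170 mm along the sorter's +x, rising 20 mm. A ledge for the shutter, 22 mm wide, reaches from it to y = 92 mm on the left, top 137 mm high.
- gate (a joint): Tilt of the seesaw gate, rad, about a level pivot along the sorter's x: -0.24 to 0.24. Positive: left (+y) end down, balls roll left; negative: right end down. It starts resting at one stop, on either side. A weight above the pivot makes it flip: pressed past the middle (about 0.6 N at a paddle) it falls by itself to the other stop and stays.
- gate_pivot (a point): Middle of the gate's pivot, 100 mm above the desk. The gate is a wooden trough 190 mm long along y, 74 mm wide, walls 26 mm above the pivot. In the middle of its robot side a board 90 mm wide along y rises to 70 mm above the pivot; in front of it, at x = -66 to -30 mm, sits a steel weight, a lying cylinder of 36 mm diameter, axis 45 mm above the pivot.
- paddle_left (a point): Point on the top face of the gate's left thumb paddle, a plywood plate 40 mm along y, 50 mm along x, 6 mm thick, sticking out on the gate's robot side: 55 mm towards the robot, 75 mm left of and 26.5 mm above the pivot (in the gate's frame). It moves with the gate, about 144 mm high when raised (gate tipped right), 108 mm when lowered. Free space around and above.
- paddle_right (a point): The same on the right thumb paddle, 75 mm to the right of the pivot.
- shutter (a joint): Travel of the shutter, m: 0 closed (it blocks the trough), 0.045 fully open. It slides level towards the sorter's +y (left) only, against about 1.5 N of friction, and stays where it is left. The balls pass from about 0.036 on.
- shutter_tab (a point): Centre of the top face of the shutter's tab, 239 mm above the desk; moves with the shutter. The tab is a plywood block 16 mm along x, 34 along y, 44 tall, standing above the trough 65 mm along the sorter's x; below it a 4 mm plate goes down into the trough. Its right (-y) face is the one to push. Balls and trough there stay below 195 mm.
- bin_left (a point): Centre of the inner floor of the left bin, 12 mm above the desk; the bin is 136 mm along x and 110 mm along y inside, its outer wall 85 mm high, its end walls 68 mm.
- bin_right (a point): The same of the right bin.
- ball0_center (a point): Centre of wooden ball 1 of 4, 30 mm in diameter, about 12 g; the balls wait in single file in the feed trough behind the shutter.
- ball1_center (a point): Centre of wooden ball 2 of 4, 30 mm in diameter, about 12 g; the balls wait in single file in the feed trough behind the shutter.
- ball2_center (a point): Centre of wooden ball 3 of 4, 30 mm in diameter, about 12 g; the balls wait in single file in the feed trough behind the shutter.
- ball3_center (a point): Centre of wooden ball 4 of 4, 30 mm in diameter, about 12 g; the balls wait in single file in the feed trough behind the shutter.
- bottle: A purple drink bottle, 66 mm in diameter and 200 mm tall, standing right of the feed trough; origin at the centre of its underside. To be left alone.
- tumbler: A blue tumbler, 72 mm in diameter, 95 mm tall, standing left of the feed trough; origin at the centre of its underside. To be left alone.
- spool: A green spool of florist's wire, 44 mm in diameter, 42 mm tall, standing on the robot's side of the sorter; origin at the centre of its underside. To be left alone.
- rosebud: A dark pink artificial rosebud, 40 mm wide, 34 mm tall, to the left of the sorter; origin at the centre of its underside. To be left alone.

How it is judged (in metres and radians):
On the way, in this order (a step that is already met when the one before it is completed fails the run):
1. the gate is rocked over to the other side while the shutter is still shut (distance of paddle_left from where it was at the start of the episode above 0.025 m and (value of joint gate above 0.2 rad or value of joint gate below -0.2 rad) and value of joint shutter below 0.02 m), for 0.2 s.
2. the shutter is pushed open (value of joint shutter above 0.036 m), for 0.1 s.
At the end, for the whole second after the job is handed in: The gate rests on the side other than where it started (at least 0.2 rad over), the shutter is open by more than 36 mm, and all four balls lie inside the bin on the side to which the gate now tips (distance of paddle_left from where it was at the start of the episode above 0.025 m and value of joint shutter above 0.036 m and ((value of joint gate above 0.2 rad and y of ball0_center in the frame of sorter between 0.156 and 0.27 m and x of ball0_center in the frame of sorter between -0.07 and 0.07 m and z of each of ball0_center, ball1_center, ball2_center, ball3_center in the frame of sorter below 0.062 m and y of ball1_center in the frame of sorter between 0.156 and 0.27 m and x of ball1_center in the frame of sorter between -0.07 and 0.07 m and y of ball2_center in the frame of sorter between 0.156 and 0.27 m and x of ball2_center in the frame of sorter between -0.07 and 0.07 m and y of ball3_center in the frame of sorter between 0.156 and 0.27 m and x of ball3_center in the frame of sorter between -0.07 and 0.07 m) or (value of joint gate below -0.2 rad and y of ball0_center in the frame of sorter between -0.27 and -0.156 m and x of ball0_center in the frame of sorter between -0.07 and 0.07 m and z of each of ball0_center, ball1_center, ball2_center, ball3_center in the frame of sorter below 0.062 m and y of ball1_center in the frame of sorter between -0.27 and -0.156 m and x of ball1_center in the frame of sorter between -0.07 and 0.07 m and y of ball2_center in the frame of sorter between -0.27 and -0.156 m and x of ball2_center in the frame of sorter between -0.07 and 0.07 m and y of ball3_center in the frame of sorter between -0.27 and -0.156 m and x of ball3_center in the frame of sorter between -0.07 and 0.07 m))); the robot touches nothing.
It fails at once if a ball is touched by the robot (contact force between any of the fingers, the arm and ball0 above 0.3 N or contact force between any of the fingers, the arm and ball1 above 0.3 N or contact force between any of the fingers, the arm and ball2 above 0.3 N or contact force between any of the fingers, the arm and ball3 above 0.3 N).
It fails at once if a ball is lifted out (height (world z) of any of ball0_center, ball1_center, ball2_center, ball3_center above 0.21 m).
It fails at once if the bottle, tumbler, spool or rosebud is moved by more than 25 mm, tipped or lifted (distance of any of bottle, tumbler, spool, rosebud from where it was at the start of the episode above 0.025 m or angle between any of bottle, tumbler, spool, rosebud's own z axis and vertical above 0.3 rad).
It also fails if it takes over 45 s, if anything falls off the work surface, if the arm or the gripper's body presses on something with over 40 N, if the wrist force passes 120 N, or if a joint passes its speed limit or range.

## Working session

There is one attempt and no reset: what is moved stays moved. The work goes in short steps, Python scripts to look and compute and a tool call to move; the robot and the scene stay as the last step left them, time stands still between calls to the robot, and variables do not carry over. Pictures are saved under pics/ and viewed, at most 10 in all, crops included, and the job is handed in when it is done.

Besides the shell and the picture viewer there is one more tool, called after ">>>" by a JSON object that holds its "op" and its "data", one argument or row to a line. move_arm: Moves the arm, as the interface text tells. Shifts and turns lie within -1 to 1; 1 stands for 25 mm of shift or 4 degrees of turn. Its arguments: {"type":"object","properties":{"motion":{"type":"array","items":{"type":"array"}},"grip_force":{"type":"number"}},"required":["motion"]}

```bash
mkdir -p pics; python3 - <<'E'
from workcell import *
import cv2
for n in("side","top"):
    cv2.imwrite(f"pics/{n}0.png",grab_frame(n)); print(n,camera_info(n))
print(state())
E
```

```text
side {'fx': 624.9507120527762, 'fy': 624.9507120527762, 'cx': 329.037633717158, 'cy': 234.0167446277936, 'rvec': array([ 2.24349745, -0.43231893,  0.21604564]), 'tvec': array([-532.62349932,  327.22382774, 1100.12023729])}
top {'fx': 619.0441784678605, 'fy': 619.0441784678605, 'cx': 321.4791939750124, 'cy': 240.4975985389612, 'rvec': array([ 2.19541441, -2.13184229,  0.123892  ]), 'tvec': array([  69.53640283,  605.77426367, 1239.93645662])}
{'time_s': 0.1, 'qpos': array([-6.97278113e+01,  1.83471291e+01,  8.96970757e+01,  1.63261150e-04,
        7.20434001e+01, -1.14748287e+00]), 'qvel': array([ 0.00646821, -0.02885603, -0.20942288,  0.03231571,  0.08483636,
        0.10823354]), 'effort': array([-7.03953701e-04, -4.13332701e+01, -2.32510078e+01,  7.28388224e-02,
        4.22111875e-02, -3.91728361e-05]), 'ee_pos': array([ 209.82586392, -534.88676192,  213.22871727]), 'ee_rot': array([-1.79912416e+02, -1.90957591e-03,  2.14196196e+01]), 'force': array([-1.05630251,  0.4576033 , -0.15850738]), 'torque': array([ 0.0121273 , -0.01296013,  0.02100628]), 'gripper_force': 0.0, 'gripper_width': 91.12195149276239}
```

View pics/side0.png

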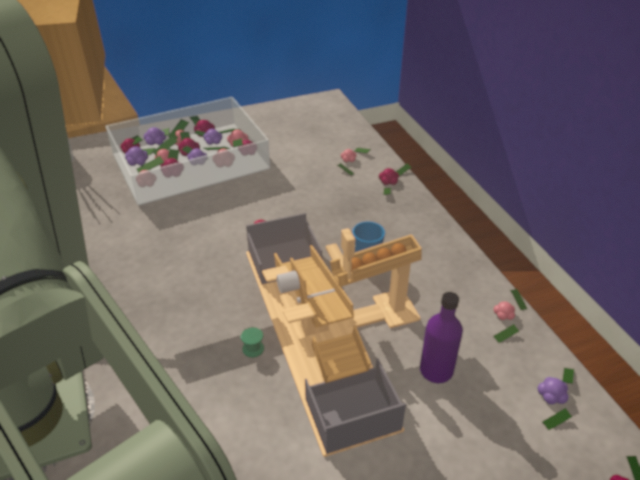

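View pics/top0.png

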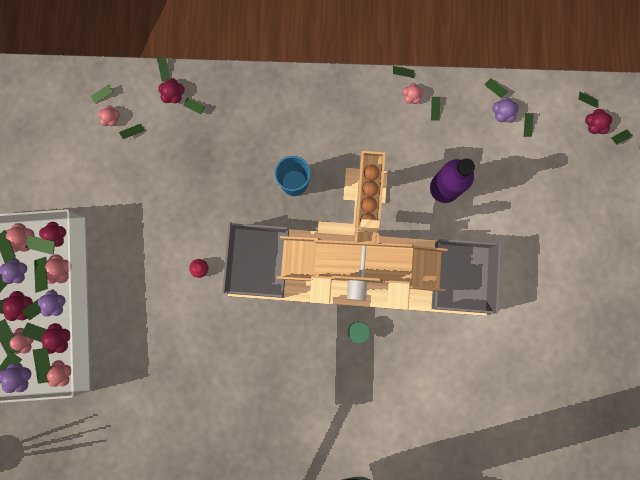

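The side view shows the gate with its steel weight near (288,282), the tab near (347,245) and the balls behind it. The top view shows the sorter between (226,225) and (498,310), the weight at (356,290), the spool at (359,332) and the bottle at (452,180). I need enlarged crops for exact points.

```bash
python3 - <<'E'
import cv2
a=cv2.imread("pics/top0.png")[140:340,215:510]
cv2.imwrite("pics/tc.png",cv2.resize(a,None,fx=2.7,fy=2.7,interpolation=cv2.INTER_CUBIC))
a=cv2.imread("pics/side0.png")[205:405,235:435]
cv2.imwrite("pics/sc.png",cv2.resize(a,None,fx=3,fy=3,interpolation=cv2.INTER_CUBIC))
E
```

```text
(no output)
```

View pics/tc.png

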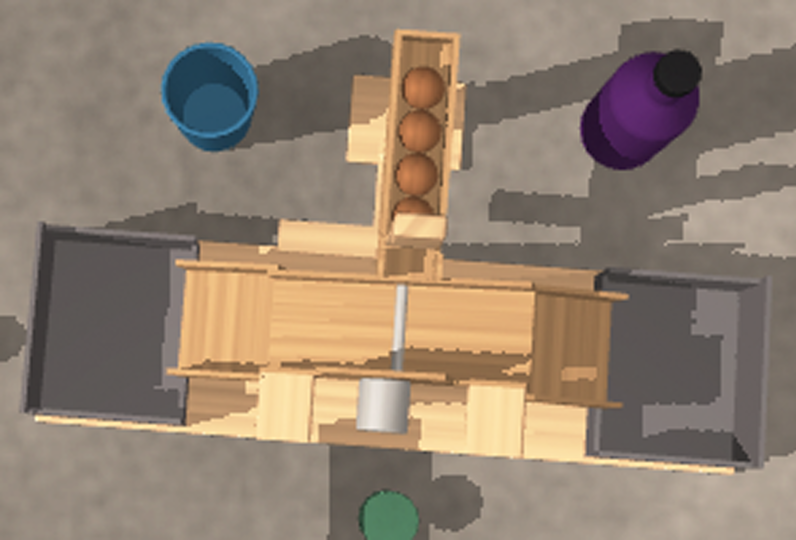

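View pics/sc.png

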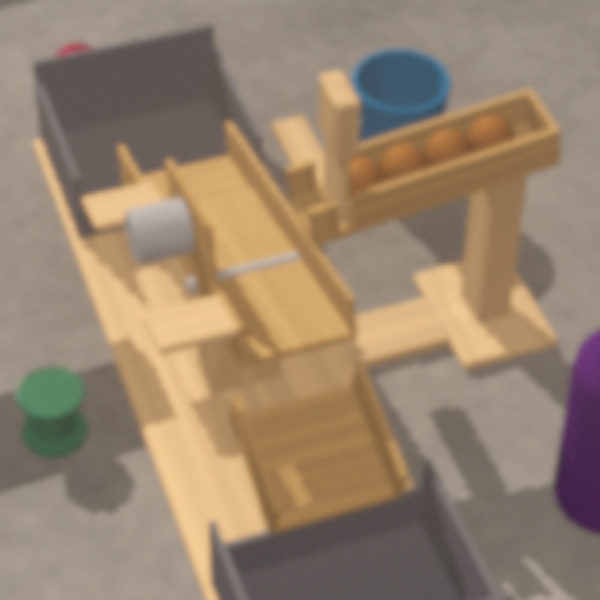

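The top crop shows the gate tipped left: its left end meets the left chute, and its right end hangs above the right chute. The right paddle is raised at crop (496,421), and the tab top is at (420,227). In the side crop they are at (194,321) and (338,88).

```bash
cat >h.py <<'E'
from workcell import *
import cv2,numpy as np
def cam(n):
    c=camera_info(n);R=cv2.Rodrigues(np.array(c["rvec"]))[0];t=np.array(c["tvec"])
    K=np.array([[c["fx"],0,c["cx"]],[0,c["fy"],c["cy"]],[0,0,1]]);return K,R,t
def ray(n,p):
    K,R,t=cam(n);d=R.T@np.linalg.inv(K)@[p[0],p[1],1];return -R.T@t,d/np.linalg.norm(d)
def onz(n,p,z):
    o,d=ray(n,p);return o+d*(z-o[2])/d[2]
def tri(a,b):
    o1,d1=ray("top",a);o2,d2=ray("side",b)
    s=np.linalg.lstsq(np.c_[d1,-d2],o2-o1,rcond=None)[0]
    p,q=o1+s[0]*d1,o2+s[1]*d2;return (p+q)/2,np.linalg.norm(p-q)
T=lambda x,y:(215+x/2.7,140+y/2.7)
S=lambda x,y:(235+x/3,205+y/3)
E
python3 - <<'E'
from h import *
np.set_printoptions(precision=1,suppress=True)
print("padR",onz("top",T(496,421),144),tri(T(496,421),S(194,321)))
print("padL",onz("top",T(286,406),108))
print("tab",onz("top",T(420,227),239),tri(T(420,227),S(338,88)))
a=onz("top",T(36,420),8);b=onz("top",T(735,472),8);print("front edge",a,b,np.linalg.norm(a-b))
pr=onz("top",T(496,421),144);pl=onz("top",T(286,406),108)
for u,v in((a,b),(pl,pr)): print(np.degrees(np.arctan2(*(u-v)[[0,1]]*[-1,1])))
print("balls",[onz("top",T(*p),158)for p in((423,88),(420,131),(416,175))])
ang=-np.arctan2((a-b)[0],(a-b)[1]);R=np.array([[np.cos(ang),-np.sin(ang)],[np.sin(ang),np.cos(ang)]])
# origin from tab (65,0) and from front edge/paddles
tb=onz("top",T(420,227),239)[:2]; print("yaw",np.degrees(ang),"orig by tab",tb-R@[65,0],"by edge",((a+b)/2)[:2]-R@[-75,0],"by pads",((pr+pl)/2)[:2]-R@[-55,0])
print("bottle cap",onz("top",T(678,72),200)," spool",onz("top",T(388,520),42)," tumbler",onz("top",T(210,90),95))
E
```

```text
padR [491.5 -59.4 144. ] (array([492. , -59.7, 142.7]), np.float64(1.0399998794005483))
padL [498.7  85.5 108. ]
tab [611.3   3.2 239. ] (array([610.6,   3.3, 237.5]), np.float64(1.874120191623741))
front edge [485.6 277.5   8. ] [ 461.5 -260.8    8. ] 538.8668250385552
-2.5579400829702514
-2.8597342760963804
balls [array([720.7,  -3.3, 158. ]), array([690.2,  -1.9, 158. ]), array([659.1,   0.3, 158. ])]
yaw -2.5579400829702514 orig by tab [546.4   6.1] by edge [548.5   5. ] by pads [550.   10.6]
bottle cap [ 727.2 -171.1  200. ]  spool [418.4   7.   42. ]  tumbler [728.9 148.1  95. ]
```

>>> {"op": "move_arm", "data": {
  "motion": [
    [0, [0.56, 0.95, 0], [0, 0, -0.3]],
    [0, [0.56, 0.95, 0], [0, 0, -0.3]],
    [0, [0.56, 0.95, 0], [0, 0, -0.3]],
    [0, [0.56, 0.95, 0], [0, 0, -0.3]],
    [0, [0.56, 0.95, 0], [0, 0, -0.3]],
    [0, [0.56, 0.95, 0], [0, 0, -0.3]],
    [0, [0.56, 0.95, 0], [0, 0, -0.3]],
    [0, [0.56, 0.95, 0], [0, 0, -0.3]],
    [0, [0.56, 0.95, 0], [0, 0, -0.3]],
    [0, [0.56, 0.95, 0], [0, 0, -0.3]],
    [0, [0.56, 0.95, 0], [0, 0, -0.3]],
    [0, [0.56, 0.95, 0], [0, 0, -0.3]],
    [0, [0.56, 0.95, 0], [0, 0, -0.3]],
    [0, [0.56, 0.95, 0], [0, 0, -0.3]],
    [0, [0.56, 0.95, 0], [0, 0, -0.3]],
    [0, [0.56, 0.95, 0], [0, 0, -0.3]],
    [0, [0.56, 0.95, 0], [0, 0, -0.3]],
    [0, [0.56, 0.95, 0], [0, 0, -0.3]],
    [0, [0.56, 0.95, 0], [0, 0, -0.3]],
    [0, [0.56, 0.95, 0], [0, 0, -0.3]]
  ]
}}

```text
time_s: 1.77
ee_pos: [490.2, -59.0, 213.7]
ee_rot: [180.0, 0.0, -2.6]
force: [0.3, -0.3, 1.1]
gripper_width: 0.5
gripper_force: 0.0
```

>>> {"op": "move_arm", "data": {
  "motion": [
    [0, [0, -0.1, -0.5], [0, 0, 0]],
    [0, [0, 0, -0.5], [0, 0, 0]],
    [0, [0, 0, -0.5], [0, 0, 0]],
    [0, [0, 0, -0.5], [0, 0, 0]],
    [0, [0, 0, 0], [0, 0, 0]],
    [0, [0, 0, 0], [0, 0, 0]],
    [0, [0, 0, 0], [0, 0, 0]]
  ]
}}

```text
time_s: 2.35
ee_pos: [490.3, -62.9, 164.5]
ee_rot: [180.0, -0.0, -2.6]
force: [0.1, 0.1, 0.9]
gripper_width: 0.7
gripper_force: 0.0
```

Now press from z = 164 down to about 114.

>>> {"op": "move_arm", "data": {
  "motion": [
    [0, [0, 0, -0.25], [0, 0, 0]],
    [0, [0, 0, -0.25], [0, 0, 0]],
    [0, [0, 0, -0.25], [0, 0, 0]],
    [0, [0, 0, -0.25], [0, 0, 0]],
    [0, [0, 0, -0.25], [0, 0, 0]],
    [0, [0, 0, -0.25], [0, 0, 0]],
    [0, [0, 0, -0.25], [0, 0, 0]],
    [0, [0, 0, -0.25], [0, 0, 0]],
    [0, [0, 0, 0], [0, 0, 0]],
    [0, [0, 0, 0], [0, 0, 0]],
    [0, [0, 0, 0], [0, 0, 0]],
    [0, [0, 0, 0], [0, 0, 0]]
  ]
}}

```text
time_s: 3.35
ee_pos: [490.3, -62.9, 114.3]
ee_rot: [180.0, -0.0, -2.6]
force: [0.1, -0.3, -0.2]
gripper_width: 0.1
gripper_force: 0.0
```

>>> {"op": "move_arm", "data": {
  "motion": [
    [0, [0, 0, 0.6], [0, 0, 0]],
    [0, [0, 0, 1], [0, 0, 0]],
    [0, [0, 0, 1], [0, 0, 0]],
    [0, [0, 0, 1], [0, 0, 0]],
    [0, [0, 0, 1], [0, 0, 0]],
    [0, [0, -0.6, 0], [0, 0, 0]],
    [0, [0, -0.6, 0], [0, 0, 0]],
    [0, [0, 0, 0], [0, 0, 0]]
  ]
}}

```text
time_s: 4.02
ee_pos: [490.4, -94.6, 229.9]
ee_rot: [179.9, -0.1, -2.7]
force: [0.6, -0.1, 0.9]
gripper_width: 0.3
gripper_force: 0.0
```

```bash
python3 - <<'E'
from h import *
a=grab_frame("top")[140:340,215:510];b=grab_frame("side")[205:405,235:435]
cv2.imwrite("pics/c1.png",np.hstack([cv2.resize(a,(442,300)),cv2.resize(b,(300,300))]))
E
```

```text
(no output)
```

View pics/c1.png

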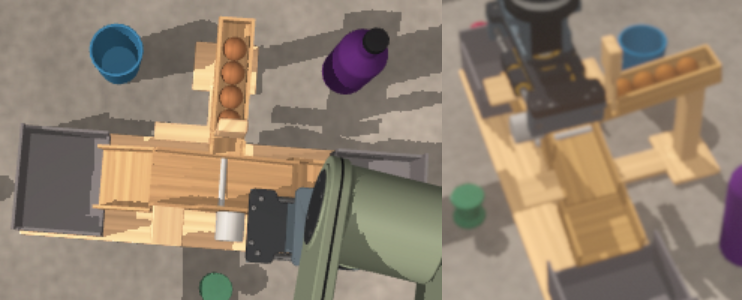

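The weight now lies right of the rod and the right end of the gate meets the right chute, so the gate has flipped. Next I push the tab.

>>> {"op": "move_arm", "data": {
  "motion": [
    [0, [0.8, 0, 0], [0, 0, 0]],
    [0, [0.8, 0, 0], [0, 0, 0]],
    [0, [0.8, 0, 0], [0, 0, 0]],
    [0, [0.8, 0, 0], [0, 0, 0]],
    [0, [0.8, 0, 0], [0, 0, 0]],
    [0, [0.8, 0, 0], [0, 0, 0]],
    [0, [0, 0.8, -0.4], [0, 0, 0]],
    [0, [0, 0.8, -0.4], [0, 0, 0]],
    [0, [0, 0.2, 0], [0, 0, 0]],
    [0, [0, 0, 0], [0, 0, 0]],
    [0, [0, 0, 0], [0, 0, 0]],
    [0, [0, 0, 0], [0, 0, 0]]
  ]
}}

```text
time_s: 5.12
ee_pos: [610.2, -48.4, 209.8]
ee_rot: [180.0, -0.1, -2.6]
force: [0.3, 0.1, 0.4]
gripper_width: 0.5
gripper_force: 0.0
```

>>> {"op": "move_arm", "data": {
  "motion": [
    [0, [0, 0.2, 0], [0, 0, 0]],
    [0, [0, 0.2, 0], [0, 0, 0]],
    [0, [0, 0.2, 0], [0, 0, 0]],
    [0, [0, 0.2, 0], [0, 0, 0]],
    [0, [0, 0.2, 0], [0, 0, 0]],
    [0, [0, 0.2, 0], [0, 0, 0]],
    [0, [0, 0.2, 0], [0, 0, 0]],
    [0, [0, 0.2, 0], [0, 0, 0]],
    [0, [0, 0.2, 0], [0, 0, 0]],
    [0, [0, 0.2, 0], [0, 0, 0]],
    [0, [0, 0, 0], [0, 0, 0]]
  ]
}}

```text
time_s: 6.03
ee_pos: [609.8, 3.4, 209.0]
ee_rot: [-180.0, 0.0, -2.5]
force: [-0.0, 0.9, -0.3]
gripper_width: 0.4
gripper_force: 0.0
```

>>> {"op": "move_arm", "data": {
  "motion": [
    [0, [0, 0.2, 0], [0, 0, 0]],
    [0, [0, 0.2, 0], [0, 0, 0]],
    [0, [0, 0.1, 0], [0, 0, 0]],
    [0, [0, 0, 0], [0, 0, 0]],
    [0, [0, 0, 0], [0, 0, 0]]
  ]
}}

```text
time_s: 6.45
ee_pos: [609.5, 15.3, 208.8]
ee_rot: [-180.0, 0.1, -2.6]
force: [0.1, -0.8, 0.4]
gripper_width: 0.3
gripper_force: 0.0
```

```bash
python3 - <<'E'
from h import *
a=grab_frame("top")[140:340,215:510];b=grab_frame("side")[205:405,235:435]
cv2.imwrite("pics/c2.png",np.hstack([cv2.resize(a,(442,300)),cv2.resize(b,(300,300))]))
E
```

```text
(no output)
```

View pics/c2.png

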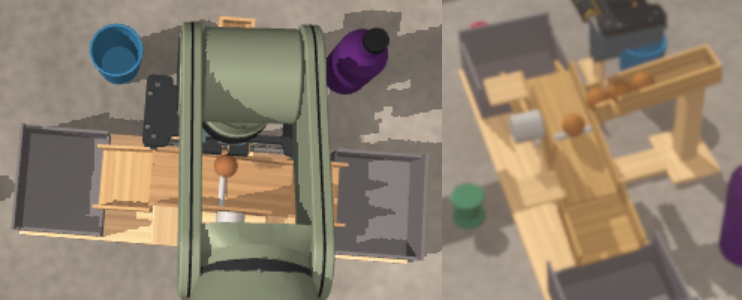

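The balls are already rolling: one is at the gate's middle and the others follow. I push a little more, up to the end stop.

>>> {"op": "move_arm", "data": {
  "motion": [
    [0, [0, 0.1, 0], [0, 0, 0]],
    [0, [0, 0.1, 0], [0, 0, 0]],
    [0, [0, 0, 0], [0, 0, 0]],
    [0, [0, 0, 0], [0, 0, 0]],
    [0, [0, 0, 0], [0, 0, 0]]
  ]
}}

```text
time_s: 6.97
ee_pos: [609.8, 19.4, 208.9]
ee_rot: [180.0, 0.0, -2.6]
force: [-0.6, -1.4, -0.1]
gripper_width: 0.5
gripper_force: 1.3
```

>>> {"op": "move_arm", "data": {
  "motion": [
    [0, [0, 0.08, 0], [0, 0, 0]],
    [0, [0, 0.04, 0], [0, 0, 0]],
    [0, [0, 0, 0], [0, 0, 0]],
    [0, [0, 0, 0], [0, 0, 0]]
  ]
}}

```text
time_s: 7.3
ee_pos: [609.8, 19.6, 208.9]
ee_rot: [179.7, 0.0, -2.6]
force: [0.2, -10.6, -0.5]
gripper_width: 0.4
gripper_force: 5.0
```

>>> {"op": "move_arm", "data": {
  "motion": [
    [0, [0, -0.6, 0], [0, 0, 0]],
    [0, [0, -1, 0], [0, 0, 0]],
    [0, [0, -1, 0], [0, 0, 0]],
    [0, [0, -0.5, 0.5], [0, 0, 0]],
    [0, [0, 0, 1], [0, 0, 0]],
    [0, [0, 0, 1], [0, 0, 0]],
    [0, [-1, -0.6, 0], [0, 0, 0]],
    [0, [-1, -0.6, 0], [0, 0, 0]],
    [0, [-1, -0.8, 0], [0, 0, 0]],
    [0, [-1, -0.9, 0], [0, 0, 0]],
    [0, [-0.9, -1, 0], [0, 0, 0]],
    [0, [-0.9, -1, 0], [0, 0, 0]],
    [0, [-0.9, -1, 0], [0, 0, 0]],
    [0, [-0.9, -1, 0], [0, 0, 0]],
    [0, [-0.9, -1, 0], [0, 0, 0]],
    [0, [-0.9, -1, 0], [0, 0, 0]],
    [0, [-0.9, -1, 0], [0, 0, 0]],
    [0, [0, -1, 0], [0, 0, 0]],
    [0, [0, -1, 0], [0, 0, 0]],
    [0, [0, 0, 0], [0, 0, 0]]
  ]
}}

```text
time_s: 8.97
ee_pos: [352.4, -356.1, 271.5]
ee_rot: [179.9, -0.1, -2.8]
force: [-1.1, 0.3, 0.2]
gripper_width: 0.2
gripper_force: 0.0
```

```bash
python3 - <<'E'
from h import *
a=grab_frame("top")[140:340,185:510];b=grab_frame("side")[205:445,235:475]
cv2.imwrite("pics/c3.png",np.hstack([cv2.resize(a,(487,300)),cv2.resize(b,(300,300))]))
E
```

```text
(no output)
```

View pics/c3.png

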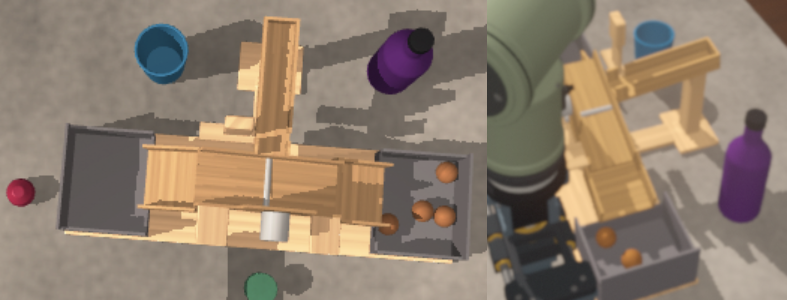

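All four balls are at the right bin; one, at (388,224), is near its chute edge. I wait 1.5 s and measure.

>>> {"op": "move_arm", "data": {
  "motion": [
    [0, [0, 0, 0], [0, 0, 0]],
    [0, [0, 0, 0], [0, 0, 0]],
    [0, [0, 0, 0], [0, 0, 0]],
    [0, [0, 0, 0], [0, 0, 0]],
    [0, [0, 0, 0], [0, 0, 0]],
    [0, [0, 0, 0], [0, 0, 0]],
    [0, [0, 0, 0], [0, 0, 0]],
    [0, [0, 0, 0], [0, 0, 0]],
    [0, [0, 0, 0], [0, 0, 0]],
    [0, [0, 0, 0], [0, 0, 0]],
    [0, [0, 0, 0], [0, 0, 0]],
    [0, [0, 0, 0], [0, 0, 0]],
    [0, [0, 0, 0], [0, 0, 0]],
    [0, [0, 0, 0], [0, 0, 0]],
    [0, [0, 0, 0], [0, 0, 0]],
    [0, [0, 0, 0], [0, 0, 0]],
    [0, [0, 0, 0], [0, 0, 0]],
    [0, [0, 0, 0], [0, 0, 0]]
  ]
}}

```text
time_s: 10.57
ee_pos: [352.5, -352.3, 271.5]
ee_rot: [180.0, -0.0, -2.6]
force: [0.2, 0.8, -0.4]
gripper_width: 0.6
gripper_force: 0.0
```

```bash
python3 - <<'E'
from h import *
f=grab_frame("top");a=f[220:330,400:510]
cv2.imwrite("pics/c4.png",cv2.resize(a,(550,550),interpolation=cv2.INTER_CUBIC))
hsv=cv2.cvtColor(f,cv2.COLOR_BGR2HSV);m=cv2.inRange(hsv,(3,130,50),(14,255,220));m[:220]=0;m[330:]=0;m[:,:400]=0;m[:,510:]=0
n,_,st,c=cv2.connectedComponentsWithStats(m)
y=np.radians(-2.56);R=np.array([[np.cos(y),-np.sin(y)],[np.sin(y),np.cos(y)]])
for i in range(1,n):
    if st[i,4]>20: print(c[i],st[i,2:],R.T@(onz("top",c[i],27)[:2]-[548,5]))
E
```

```text
[482.70588235 254.50326797] [ 15  14 153] [  48.21141024 -249.61200678]
[473.89456869 281.98083067] [ 29  17 313] [  -9.80286125 -234.05821886]
[444.368 289.192] [ 13  13 125] [ -29.06394395 -174.25154277]
```

View pics/c4.png

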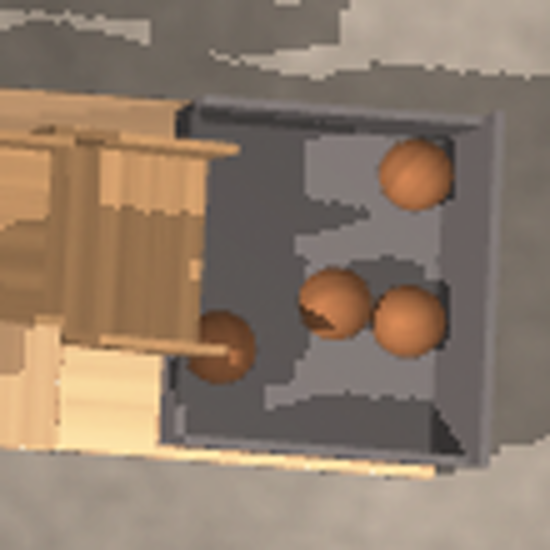

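All four balls lie on the right bin's floor. The nearest to the chute is about 170 mm out, inside the limits, and all are at rest.

```bash
python3 -c "
from workcell import *
print(job_done())"
```

```text
the job is handed in; nothing more can be done
None
```

The gate was rocked from left to right, the shutter was pushed to its end stop, all four balls came to rest in the right bin, and the job is handed in (the hand-in call returned no verdict).

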